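# Stow the sanding drums in the slide-out chassis

## Task

Put the sander's drums away for the day: pull the chassis out of the plywood case until its slides lock and it stays out, stand every loose sanding drum upright in a pocket of its own, and knock the sprung transit pin down with the mallet until it catches (never push the pin with the gripper). Stand the mallet back on its rubber mat on top of the case as you found it, then press the release and push the chassis fully home. Leave the spray can and the sanding block alone.

Things in the scene. Friction and masses are not known exactly. Their poses are not given: they have to be found in the camera images.
- chassis (a joint): chassis (tray with grey front panel) on telescopic slides in a low plywood case. Metres: 0 = home, grows as it is pulled straight out (along -x of handle); needs up to 9 N (friction 2.5 N, return spring 30 N/m). At 0.180 a hidden catch holds it out (pull to the end stop at 0.186, let go). Once released it draws back slowly to about 0.08-0.10; push the rest (3 N). Starts 0 to 25 mm open
- handle (a point): middle of the chassis's level bar handle (12 mm thick, 120 mm long along this frame's y, 66 mm above the bench). Panel face 45 mm behind it (+x), panel top 72 mm above the bench. This frame's -x points straight out of the case, z up. The case front is 57 mm behind it when the chassis is home. Moves with the chassis
- pocket0 (a point): centre of the floor of pocket 0, one of four open black pockets in a row across the tray (inside 60 mm along x, 54 mm along y, walls 18 mm above the floor, pitch 58 mm; row 159 mm behind the handle). Floor 24 mm above the bench; axes as handle; moves with the chassis, under the case top until it is out
- pocket1 (a point): centre of the floor of pocket 1, one of four open black pockets in a row across the tray (inside 60 mm along x, 54 mm along y, walls 18 mm above the floor, pitch 58 mm; row 159 mm behind the handle). Floor 24 mm above the bench; axes as handle; moves with the chassis, under the case top until it is out
- pocket2 (a point): centre of the floor of pocket 2, one of four open black pockets in a row across the tray (inside 60 mm along x, 54 mm along y, walls 18 mm above the floor, pitch 58 mm; row 159 mm behind the handle). Floor 24 mm above the bench; axes as handle; moves with the chassis, under the case top until it is out
- pocket3 (a point): centre of the floor of pocket 3, one of four open black pockets in a row across the tray (inside 60 mm along x, 54 mm along y, walls 18 mm above the floor, pitch 58 mm; row 159 mm behind the handle). Floor 24 mm above the bench; axes as handle; moves with the chassis, under the case top until it is out
- pocket_row (a point): middle of the row of four pockets, at the height of the pocket floors; axes as handle, moves with the chassis
- pin (a joint): travel of the sprung steel transit pin that locks the tray for vibration, metres: 0 = up, grows as it is driven down. Spring 3.5 N (up) to 10.5 N (down); at 0.017 a catch snaps over it and holds it down for good (end stop 0.020). Short of that it springs back up
- pin_top (a point): centre of the flat round head (22 mm diameter) of the pin, which stands upright on an aluminium boss (50 x 36 mm, top 60 mm above the bench) between front panel and pockets, 89 mm behind the handle (+x). 95 mm above the bench while up, 78 mm when caught. z up. Moves with the chassis
- release (a joint): travel of the release plunger, metres: 0 = up, grows as it is pressed straight down, end stop 0.011. From 8.5 mm down it frees the locked chassis. Spring 1.5 N to 4.3 N
- release_top (a point): centre of the top of the round steel release plunger (28 mm diameter, stands 14 mm out of the plywood case's top, near its open front)
- mallet: mallet: black rubber head, an upright cylinder 48 mm diameter and 72 mm tall, with a pale wooden handle (22 mm wide, 24 mm tall, ends 185 mm from the head's axis). It stands on its striking face with the handle level. Origin: centre of the striking face (underside of the head); z up along the head, the handle runs along -x at 36 mm above the face. About 0.36 kg, balanced 11 mm from the head's axis
- mallet_grip (a point): point on the middle of the mallet's handle, 58 mm from the head's axis, 36 mm above the striking face
- mat_centre (a point): centre of the top of the thin rubber mat (110 x 130 mm) glued on top of the plywood case, where the mallet belongs. Mat top is 124 mm above the bench; case 250 deep, 280 wide, 120 mm tall. x points to the back of the case (away from its open front)
- drum0: red-brown sanding drum, a plain upright cylinder 48 mm diameter, 46 mm tall, about 0.16 kg; origin at the centre of its underside. Two to four such drums are on the bench
- drum1: red-brown sanding drum, a plain upright cylinder 48 mm diameter, 46 mm tall, about 0.16 kg; origin at the centre of its underside. Two to four such drums are on the bench
- drum2: red-brown sanding drum, a plain upright cylinder 48 mm diameter, 46 mm tall, about 0.16 kg; origin at the centre of its underside. Two to four such drums are on the bench
- drum3: red-brown sanding drum, a plain upright cylinder 48 mm diameter, 46 mm tall, about 0.16 kg; origin at the centre of its underside. Two to four such drums are on the bench
- spray_can: grey spray can, 60 mm diameter, 170 mm tall; bystander
- sanding_block: cork sanding block 100 x 55 x 32 mm; bystander
Not all that is in view belongs to the job. Leave any yellow look-alike of the drum3 alone.

How it is judged:
By the outcome, as a careful person would: the job done as asked, in the order asked, and still so for the second after the job is handed in, with the robot touching nothing.
Of drum0, drum1, drum2, drum3 only 2 to 4 are there at a start; the rules pass over those that are not, and their reading is None.
At some moment in a run one of drum0, drum1, drum2, drum3 may be knocked a few centimetres aside while the robot is not near it.
It also fails if it takes over 210 s, if anything falls off the work surface, if the arm or the gripper's body presses on something with over 40 N, if the wrist force passes 120 N, or if a joint passes its speed limit or range.

## Robot

A 6-joint arm with a two-finger parallel gripper is mounted at the origin on the work surface. World frame = base frame: x ahead of the robot, y to its left, z up, the work surface at z = 0. Lengths are in m, angles in rad, forces in N, time in s.
With the tool pointing down it reaches from about 0.325 to 0.9 m from the base axis. Payload 3.5 kg.
Tool frame: the origin (TCP) lies on the centre line of the jaws, within the pads' length; the fingertips stand 25 mm ahead of it and the grasp point (between the pads) lies 6 mm ahead of it (tip_extent is the distance from the TCP to the fingertips, in m); z points along the fingers, y is the line along which they close (so a half turn about z gives the same grasp; the last joint's range is limited). The gripper opens to 85 mm and grips with 20 to 120 N. Pads are 22 mm wide; open, the fingers measure 114 mm over their backs; the gripper's body (76 mm by 85 mm) begins 54 mm behind the grasp point. The pads swing forward as they close: fully open they stand 13 mm farther back than shut.
Start: joints at [1.09, 0.276, -0.026, 1.268, 0, 1.467], TCP at [0.231, 0.581, 0.256] pointing down, gripper open.
Joint ranges: [-3.12, 3.12], [-0.85, 1.88], [-1.08, 1.24], [-1.95, 2.15], [-1.57, 1.53], [-3.14, 3.14]. Speed limits (rad/s): [2.57, 2.57, 3.14, 3.14, 3.14, 3.14].

## Interface

Orientations are given as [roll, pitch, yaw] about the fixed x, y, z axes, in that order (R = Rz(yaw) Ry(pitch) Rx(roll)).
In Python, from plant import * gives the robot as it stands.
- The arm moves only by the tool step_arm, never from a script. Its argument "motion" is a list that holds one entry, the list of rows, each a list of 6 numbers: the shift along the tool's x, y, z in m, then the turn, a rotation vector about the tool's x, y, z in rad. In form: [[[tx, ty, tz, wx, wy, wz], ...]]. A call has 1 to 20 rows; each row shifts and turns the commanded pose from where the row before left it, along the tool's axes as they then stand; what a row does not reach is not made up. A row lasts 1/12 s, in which the tool goes at most 41.7 mm and 7.16 degrees, less where a joint would pass 70% of its speed; a pose out of reach is approached as far as the arm can. A call with a gripper value outside its range is refused whole. "fingers" is the opening, from 0 (shut) to 1 (fully open), set as the call begins (left out, the last holds). The fingers move at their own pace and stop on an object; "grip_force" is the grip in N (left out, the last holds). Time passes only in rows, so rows that do not move let the fingers close. It gives the time, the measured TCP pose, the force, the opening and the grip force at its end, in the units of the state.
- observe(): the state, without advancing time (a new reading comes with each control period).
- snapshot(name): name is "scene" or "top" or "wrist"; returns the picture (420x560x3 uint8, red, green, blue); there is no depth.
- calibration(name): a dict with "mtx" (3x3 intrinsics, pixels), "k1" (the pictures are not rectified: a ray, as slopes to the right and down, at radius r is drawn at 1 + k1 r^2 times it, then the intrinsics apply), "eye" and "orientation" of the camera in the world. Camera axes: x right, y down, z forward; pixel columns grow to the right and rows downward; lengths in m; the calibration is good to about 2 mm. A picture is of the moment at which its call begins: read the wrist's pose just before it. calibration takes no time and is no camera call; for the wrist camera it gives the pose at the moment of the call.
- close_job(): hands the job in; it is judged then, once.
The state is a dict: "clock": time; "joints": joint angles; "joint_velocities": joint speeds; "effort": joint torques, N m; "eef_pos": TCP position; "orientation": TCP orientation; "contact_force": force on the tool from outside, world axes, zero at the start; "ft_torque": the same for the moment, N m; "width": finger opening in m; "finger_force": force on a finger pad.
Only numpy, scipy, OpenCV 4.12 (cv2) and the standard library are available. Lean on these libraries where they do the work, as an engineer would, in place of code of your own. Each camera call takes 0.05 s, during which the arm holds its last target. There are 200 camera calls.

## Working session

There is one attempt and no reset: what is moved stays moved. The work goes in short steps, Python scripts to look and compute and a tool call to move; the robot and the scene stay as the last step left them, time stands still between calls to the robot, and variables do not carry over. Pictures are saved under pics/ and viewed, at most 14 in all, crops included, and the job is handed in when it is done.

Besides the shell and the picture viewer there is one more tool, called after "Request:" as name(argument=value, ...), one argument or row to a line, values as JSON. step_arm: Moves the arm, as the interface text tells. Its arguments: {"type":"object","properties":{"motion":{"type":"array"},"fingers":{"type":"number"},"grip_force":{"type":"number"}},"required":["motion"]}

```bash
ls; mkdir -p pics
python3 - <<'E'
from plant import *
import cv2
print(observe())
for n in("scene","top"):
    im=snapshot(n); cv2.imwrite(f"pics/{n}0.png",im[:,:,::-1]); print(n,calibration(n))
E
```

```text
pics
{'clock': 0.0, 'joints': array([ 1.08962186e+00,  2.77171824e-01, -2.79263174e-02,  1.26795989e+00,
        1.71436365e-05,  1.46742672e+00]), 'joint_velocities': array([ 0.00031932, -0.00106158,  0.00080121,  0.00046321,  0.00027933,
       -0.00050536]), 'effort': array([-4.57892156e-05, -4.45507801e+01,  2.95202869e+01,  1.62138854e-02,
       -2.23584389e-04,  3.82445052e-06]), 'eef_pos': array([0.23019925, 0.58027914, 0.2551141 ]), 'orientation': array([-3.13934479e+00, -2.50427357e-04,  2.76378749e+00]), 'contact_force': array([-0.70469945, -0.0840789 ,  0.168414  ]), 'ft_torque': array([0.01432273, 0.02320932, 0.03598444]), 'finger_force': 0.0, 'width': 0.08530593788703696}
scene {'mtx': array([[402.62332662,   0.        , 280.7828168 ],
       [  0.        , 402.62332662, 206.43284773],
       [  0.        ,   0.        ,   1.        ]]), 'k1': -0.08726782713943802, 'eye': array([ 1.02377084, -0.62773879,  1.00867262]), 'orientation': array([-2.40575842,  0.00886545,  0.70383373])}
top {'mtx': array([[526.86066611,   0.        , 278.45337578],
       [  0.        , 526.86066611, 204.88465529],
       [  0.        ,   0.        ,   1.        ]]), 'k1': -0.1115578975416775, 'eye': array([ 0.28037344, -0.02427863,  1.33054049]), 'orientation': array([-2.95293296,  0.01203465, -1.57161169])}
```

View pics/scene0.png

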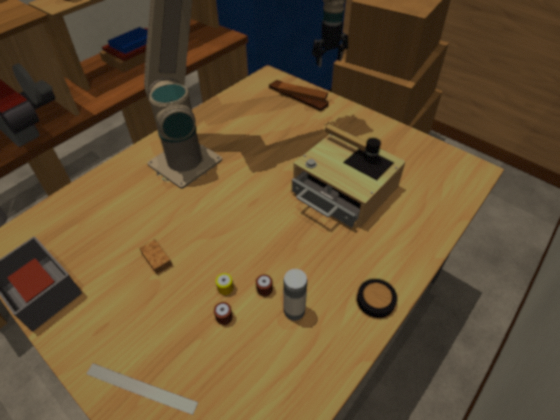

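View pics/top0.png

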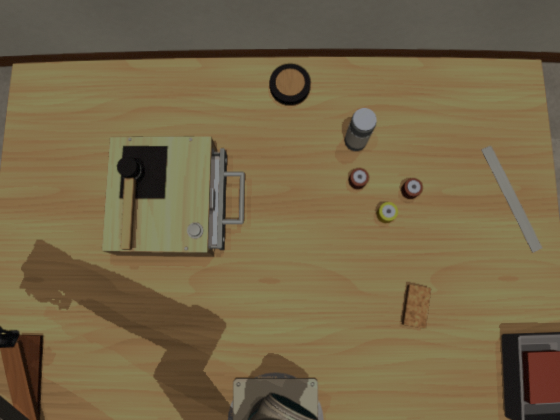

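Scene and top views: the case is on the left, with its open front facing -y (bar handle at top px (240,197)). The mallet head is at (130,168) with its handle down to (127,247), the release is at (195,230) and the mat is black.
Drum candidates in the top view: red-brown at (359,178) and (413,188); yellow look-alike at (388,212), which I leave; round dish at (290,84), not a drum; red thing in the bin at (545,378), not a drum. So there are two drums.

```bash
cat > h.py <<'E'
from plant import *
import numpy as np, cv2
from scipy.spatial.transform import Rotation as R
def ray(c,uv):
    m=c["mtx"]; k=c["k1"]
    d=np.array([(uv[0]-m[0,2])/m[0,0],(uv[1]-m[1,2])/m[1,1]]); s=d.copy()
    for _ in range(20): s=d/(1+k*(s@s))
    return R.from_euler("xyz",c["orientation"]).apply([s[0],s[1],1.])
def onz(c,uv,z):
    r=ray(c,uv); return c["eye"]+r*(z-c["eye"][2])/r[2]
def proj(c,p):
    q=R.from_euler("xyz",c["orientation"]).inv().apply(np.array(p)-c["eye"]); s=q[:2]/q[2]
    s=s*(1+c["k1"]*(s@s)); return s*[c["mtx"][0,0],c["mtx"][1,1]]+c["mtx"][:2,2]
def blobs(im,lo,hi,amin=30):
    m=cv2.inRange(cv2.cvtColor(im,cv2.COLOR_RGB2HSV),np.array(lo),np.array(hi))
    n,l,s,c=cv2.connectedComponentsWithStats(m)
    return [(np.round(c[i],1),s[i]) for i in range(1,n) if s[i][4]>=amin]
E
python3 - <<'E'
from h import *
c=calibration("top"); np.set_printoptions(precision=4,suppress=True)
for n,uv,z in [("drumA",(360.5,177),.046),("drumB",(414,187),.046),("yel",(389,211),.046),("handle",(241,197.5),.066),("h_end1",(242,172),.066),("h_end2",(241,222),.066),("release",(195,230),.134),("mallet head",(128,167),.196),("hand end",(127,247),.16),
 ("caseFL",(212,137),.12),("caseFR",(211,251),.12),("caseBL",(110,137),.12),("caseBR",(105,250),.12),("mat1",(122,146),.124),("mat2",(167,146),.124),("mat3",(166,199),.124),("can",(364,118),.17),("block",(418,306),.03)]:
    print(n,onz(c,uv,z))
im=cv2.imread("pics/top0.png")
cv2.imwrite("pics/crop1.png",np.hstack([cv2.resize(im[130:260,100:250],None,fx=2.6,fy=2.6,interpolation=2),cv2.resize(im[130:260,320:470],None,fx=2.6,fy=2.6,interpolation=2)]))
s=cv2.imread("pics/scene0.png")
E
```

```text
drumA [ 0.5963 -0.2151  0.046 ]
drumB [ 0.5703 -0.3493  0.046 ]
yel [ 0.5093 -0.2835  0.046 ]
handle [0.5406 0.0826 0.066 ]
h_end1 [0.6051 0.081  0.066 ]
h_end2 [0.4797 0.0819 0.066 ]
release [0.4506 0.1822 0.134 ]
mallet head [0.585  0.3282 0.196 ]
hand end [0.4081 0.3318 0.16  ]
caseFL [0.6787 0.1502 0.12  ]
caseFR [0.4035 0.1461 0.12  ]
caseBL [0.6816 0.4014 0.12  ]
caseBR [0.4052 0.3964 0.12  ]
mat1 [0.657  0.3686 0.124 ]
mat2 [0.6558 0.258  0.124 ]
mat3 [0.5257 0.2549 0.124 ]
can [ 0.7071 -0.2096  0.17  ]
block [ 0.2759 -0.3499  0.03  ]
```

View pics/crop1.png

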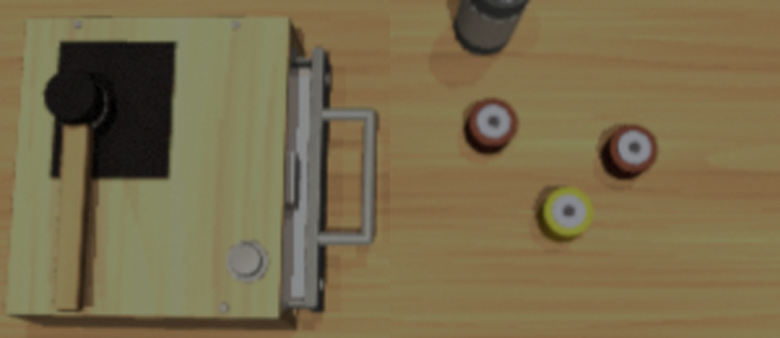

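The crop confirms two red-brown drums (with the yellow one below and between them) and the chassis slightly open, with its bar handle along world x. I'll turn the tool to yaw π so its axes line up with the world, then move over to the handle.

Request:
step_arm(
  motion=[
    [[0, 0, 0, 0, 0, -0.0945], [0, 0, 0, 0, 0, -0.0945], [0, 0, 0, 0, 0, -0.0945], [0, 0, 0, 0, 0, -0.0945], [-0.02, -0.031, 0, 0, 0, 0], [-0.02, -0.031, 0, 0, 0, 0], [-0.02, -0.031, 0, 0, 0, 0], [-0.02, -0.031, 0, 0, 0, 0], [-0.02, -0.031, 0, 0, 0, 0], [-0.02, -0.031, 0, 0, 0, 0], [-0.02, -0.031, 0, 0, 0, 0], [-0.02, -0.031, 0, 0, 0, 0], [-0.02, -0.031, 0, 0, 0, 0], [-0.02, -0.031, 0, 0, 0, 0], [-0.02, -0.031, 0, 0, 0, 0], [-0.02, -0.031, 0, 0, 0, 0], [-0.02, -0.031, 0, 0, 0, 0], [-0.02, -0.031, 0, 0, 0, 0], [-0.02, -0.031, 0, 0, 0, 0], [-0.011, -0.034, 0, 0, 0, 0]],
  ],
  fingers=0.45,
  grip_force=60,
)

```text
clock: 1.77
eef_pos: [0.5433, 0.0804, 0.2559]
orientation: [3.141, 0.001, -3.141]
contact_force: [0.7, -0.3, -0.1]
width: 0.0384
finger_force: 0.0
```

Run:
```python
from h import *
np.set_printoptions(precision=4,suppress=True)
o=observe(); c=calibration("wrist"); im=snapshot("wrist"); cv2.imwrite("pics/w1.png",im[:,:,::-1])
print(o["eef_pos"],o["orientation"],o["contact_force"],o["width"],o["clock"]);print(c)
print(proj(c,[.541,.082,.066]))
```

```text
[0.5433 0.0804 0.2559] [ 3.1414  0.0008 -3.1414] [ 0.7345 -0.3449 -0.0969] 0.038409029740056395 1.7667
{'mtx': array([[374.9039,   0.    , 278.1162],
       [  0.    , 374.9039, 202.854 ],
       [  0.    ,   0.    ,   1.    ]]), 'k1': -0.013827733714875938, 'eye': array([0.4736, 0.081 , 0.3741]), 'orientation': array([ 2.8629, -0.    ,  1.5704])}
[279.3268 179.1436]
```

View pics/w1.png

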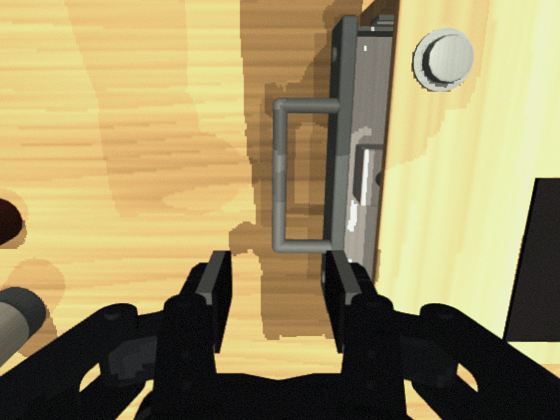

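Wrist view: the bar is vertical at u≈279, from v=103 to 246, and its middle is where I predicted. The panel is at u≈340. I'll descend, grip and pull.

Request:
step_arm(
  motion=[
    [[0.002, 0.001, 0.03, 0, 0, 0], [0, 0, 0.03, 0, 0, 0], [0, 0, 0.03, 0, 0, 0], [0, 0, 0.03, 0, 0, 0], [0, 0, 0.03, 0, 0, 0], [0, 0, 0.02, 0, 0, 0], [0, 0, 0.014, 0, 0, 0], [0, 0, 0, 0, 0, 0], [0, 0, 0, 0, 0, 0]],
  ],
)

```text
clock: 2.57
eef_pos: [0.5384, 0.0831, 0.0714]
orientation: [-3.141, -0.003, -3.141]
contact_force: [-0.0, 0.6, -0.4]
width: 0.0385
finger_force: 0.0
```

Request:
step_arm(
  motion=[
    [[0, 0, 0, 0, 0, 0], [0, 0, 0, 0, 0, 0], [0, 0, 0, 0, 0, 0], [0, 0, 0, 0, 0, 0], [0, 0, 0, 0, 0, 0], [0, 0, 0, 0, 0, 0]],
  ],
  fingers=0,
)

```text
clock: 3.07
eef_pos: [0.5409, 0.0828, 0.0739]
orientation: [-3.141, 0.003, 3.141]
contact_force: [-0.6, -1.6, 5.9]
width: 0.0101
finger_force: 58.8
```

Request:
step_arm(
  motion=[
    [[0, -0.008, 0, 0, 0, 0], [0, -0.012, 0, 0, 0, 0], [0, -0.012, 0, 0, 0, 0], [0, -0.012, 0, 0, 0, 0], [0, -0.012, 0, 0, 0, 0], [0, -0.012, 0, 0, 0, 0], [0, -0.012, 0, 0, 0, 0], [0, -0.012, 0, 0, 0, 0], [0, -0.012, 0, 0, 0, 0], [0, -0.012, 0, 0, 0, 0], [0, -0.012, 0, 0, 0, 0], [0, -0.012, 0, 0, 0, 0], [0, -0.012, 0, 0, 0, 0], [0, -0.012, 0, 0, 0, 0], [0, -0.004, 0, 0, 0, 0], [0, 0, 0, 0, 0, 0]],
  ],
)

```text
clock: 4.4
eef_pos: [0.5392, -0.084, 0.0739]
orientation: [3.138, -0.0, 3.142]
contact_force: [-4.8, 3.5, 11.4]
width: 0.0097
finger_force: 59.7
```

Request:
step_arm(
  motion=[
    [[0, -0.003, 0, 0, 0, 0], [0, -0.003, 0, 0, 0, 0], [0, -0.003, 0, 0, 0, 0], [0, 0, 0, 0, 0, 0]],
  ],
)

```text
clock: 4.73
eef_pos: [0.5391, -0.0899, 0.0739]
orientation: [3.131, 0.0, -3.14]
contact_force: [-5.3, 11.2, 12.5]
width: 0.0099
finger_force: 60.1
```

Request:
step_arm(
  motion=[
    [[0, -0.003, 0, 0, 0, 0], [0, -0.003, 0, 0, 0, 0], [0, 0, 0, 0, 0, 0]],
  ],
)

```text
clock: 4.98
eef_pos: [0.5391, -0.0902, 0.0739]
orientation: [3.116, 0.002, -3.137]
contact_force: [-3.1, 26.8, 17.3]
width: 0.0101
finger_force: 60.7
```

Request:
step_arm(
  motion=[
    [[0, 0, 0, 0, 0, 0], [0, 0, 0, 0, 0, 0], [0, 0, 0, 0, 0, 0], [0, 0, 0, 0, 0, 0], [0, 0, 0, 0, 0, 0]],
  ],
  fingers=0.4,
)

```text
clock: 5.4
eef_pos: [0.5394, -0.0983, 0.0724]
orientation: [3.137, -0.0, -3.141]
contact_force: [-1.6, 6.9, 3.6]
width: 0.0343
finger_force: 3.5
```

Run:
```python
from h import *
np.set_printoptions(precision=4,suppress=True)
o=observe(); print(o["eef_pos"],o["contact_force"])
im=snapshot("top"); cv2.imwrite("pics/top1.png",im[:,:,::-1])
cv2.imwrite("pics/crop2.png",cv2.resize(im[130:260,150:440,::-1],None,fx=2.7,fy=2.7,interpolation=2))
```

```text
[ 0.5394 -0.0983  0.0724] [-1.582   6.9498  3.5913]
```

View pics/crop2.png

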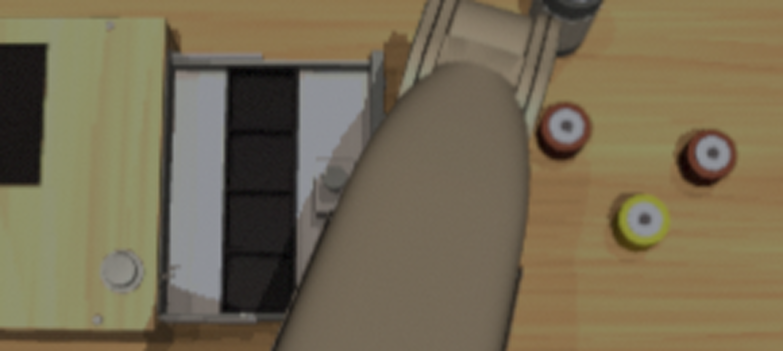

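The chassis reached its end stop and the pockets are exposed (crop: row at u 228–297, pin near (335,180)). I'll free the handle, rise and go over drum A.

Request:
step_arm(
  motion=[
    [[0, 0.005, 0, 0, 0, 0], [0, 0.004, 0, 0, 0, 0], [0, 0, -0.02, 0, 0, 0], [0, 0, -0.03, 0, 0, 0], [0, 0, -0.03, 0, 0, 0], [0, 0, -0.03, 0, 0, 0], [0, 0, -0.03, 0, 0, 0], [-0.015, -0.025, -0.01, 0, 0, 0], [-0.015, -0.025, 0, 0, 0, 0], [-0.015, -0.025, 0, 0, 0, 0], [-0.012, -0.025, 0, 0, 0, 0], [0, -0.025, 0, 0, 0, 0], [0, 0, 0, 0, 0, 0], [0, 0, 0, 0, 0, 0]],
  ],
  fingers=1,
)

```text
clock: 6.62
eef_pos: [0.5967, -0.2175, 0.2219]
orientation: [-3.141, -0.0, 3.139]
contact_force: [-0.6, 0.3, -0.6]
width: 0.0851
finger_force: 0.0
```

Run:
```python
from h import *
np.set_printoptions(precision=4,suppress=True)
o=observe(); c=calibration("wrist"); im=snapshot("wrist"); t=snapshot("top"); ct=calibration("top")
cv2.imwrite("pics/w2.png",im[:,:,::-1]);cv2.imwrite("pics/top2.png",t[:,:,::-1])
print(o["eef_pos"],o["orientation"],o["contact_force"])
print(proj(c,[.596,-.215,.046]))
cv2.imwrite("pics/crop3.png",np.hstack([cv2.resize(t[130:260,150:320,::-1],(400,306),interpolation=2),cv2.resize(im[:,:,::-1],(400,306),interpolation=3)]))
```

```text
[ 0.5967 -0.2175  0.2219] [-3.1412 -0.0004  3.1394] [-0.6007  0.286  -0.6246]
[280.5101 184.9642]
```

View pics/crop3.png

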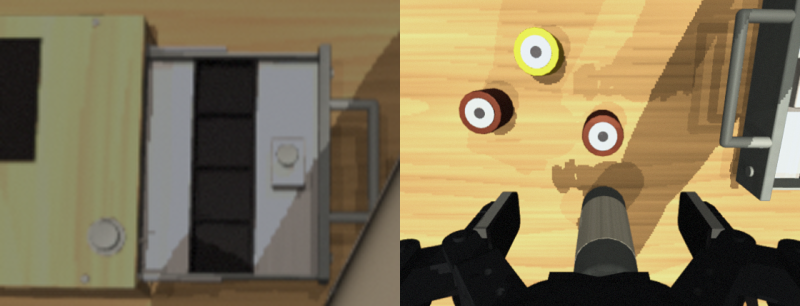

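The chassis stays out (handle now at the right). Drum A is at wrist px ≈(284,187), B ≈(112,157), the yellow one at (190,72), and the can stands behind A. Now I'll refine the numbers.

Run:
```python
from h import *
np.set_printoptions(precision=4,suppress=True)
im=cv2.imread("pics/w2.png")[:,:,::-1].copy(); c=calibration("wrist")
for b in blobs(im,(0,0,180),(180,50,255),200): print(b, onz(c,b[0],.046))
for n,lo,hi in [("red",(0,110,30),(9,255,190)),("red2",(170,110,30),(180,255,190))]:
    for b in blobs(im,lo,hi,200): print(n,b)
t=cv2.imread("pics/top2.png")[:,:,::-1].copy(); ct=calibration("top")
k=400/170
f=lambda u,v:(150+u/k,130+v/k)
for n,uv,z in [("rowTL",(193,60),.042),("rowTR",(254,63),.042),("rowBL",(191,271),.042),("rowBR",(250,272),.042),("pin",(288,154),.095),("handle",(376,160),.066),("release",(105,234),.134),("pan1",(324,44),.072),("pan2",(322,281),.072)]: print(n,onz(ct,f(*uv),z))
```

```text
(array([189.9,  70.6]), array([ 169,   48,   43,   46, 1338], dtype=int32)) [ 0.5083 -0.2805  0.046 ]
(array([537.9, 196.3]), array([ 489,  123,   71,  133, 3955], dtype=int32)) [ 0.6051 -0.0025  0.046 ]
(array([110.6, 154.6]), array([  91,  135,   41,   41, 1121], dtype=int32)) [ 0.5708 -0.3472  0.046 ]
(array([283.6, 186.7]), array([ 264,  167,   40,   40, 1083], dtype=int32)) [ 0.597  -0.2105  0.046 ]
red (array([120.4, 148.3]), array([  83,  122,   73,   62, 1771], dtype=int32))
red (array([283. , 179.6]), array([ 255,  151,   58,   63, 1426], dtype=int32))
rowTL [0.6546 0.109  0.042 ]
rowTR [0.6509 0.043  0.042 ]
rowBL [0.4259 0.1075 0.042 ]
rowBR [0.4247 0.0457 0.042 ]
pin [0.5394 0.0049 0.095 ]
handle [ 0.5388 -0.086   0.066 ]
release [0.4519 0.1831 0.134 ]
pan1 [ 0.6628 -0.0324  0.072 ]
pan2 [ 0.412  -0.0293  0.072 ]
```

Request:
step_arm(
  motion=[
    [[0, 0.006, 0.02, 0, 0, 0], [0, 0, 0.03, 0, 0, 0], [0, 0, 0.03, 0, 0, 0], [0, 0, 0.03, 0, 0, 0], [0, 0, 0.03, 0, 0, 0], [0, 0, 0.02, 0, 0, 0], [0, 0, 0.016, 0, 0, 0], [0, 0, 0, 0, 0, 0], [0, 0, 0, 0, 0, 0]],
  ],
)

```text
clock: 7.47
eef_pos: [0.5957, -0.2085, 0.0456]
orientation: [3.14, -0.002, -3.14]
contact_force: [0.6, -0.1, 0.7]
width: 0.0856
finger_force: 0.0
```

Request:
step_arm(
  motion=[
    [[0, 0, 0, 0, 0, 0], [0, 0, 0, 0, 0, 0], [0, 0, 0, 0, 0, 0], [0, 0, 0, 0, 0, 0], [0, 0, 0, 0, 0, 0], [0, 0, 0, 0, 0, 0]],
  ],
  fingers=0.2,
  grip_force=35,
)

```text
clock: 7.97
eef_pos: [0.5982, -0.2108, 0.0485]
orientation: [-3.14, 0.003, -3.141]
contact_force: [-0.6, -0.2, 6.7]
width: 0.0468
finger_force: 36.7
```

Request:
step_arm(
  motion=[
    [[0, 0, -0.015, 0, 0, 0], [0, 0, -0.03, 0, 0, 0], [0, 0, -0.03, 0, 0, 0], [0, 0, -0.03, 0, 0, 0], [0, 0, -0.015, 0, 0, 0], [-0.0024, 0.0237, 0, 0, 0, 0], [-0.0024, 0.0237, 0, 0, 0, 0], [-0.0024, 0.0237, 0, 0, 0, 0], [-0.0024, 0.0237, 0, 0, 0, 0], [-0.0024, 0.0237, 0, 0, 0, 0], [-0.0024, 0.0237, 0, 0, 0, 0], [-0.0024, 0.0237, 0, 0, 0, 0], [-0.0024, 0.0237, 0, 0, 0, 0], [-0.0024, 0.0237, 0, 0, 0, 0], [-0.0024, 0.0237, 0, 0, 0, 0], [-0.0024, 0.0237, 0, 0, 0, 0], [-0.0024, 0.0237, 0, 0, 0, 0], [0, 0, 0, 0, 0, 0], [0, 0, 0, 0, 0, 0]],
  ],
)

```text
clock: 9.55
eef_pos: [0.625, 0.0755, 0.166]
orientation: [-3.141, -0.001, -3.139]
contact_force: [0.3, -0.6, -2.5]
width: 0.0469
finger_force: 36.8
```

Run:
```python
from h import *
np.set_printoptions(precision=4,suppress=True)
o=observe(); c=calibration("wrist"); im=snapshot("wrist")
print(o["eef_pos"],o["orientation"],o["contact_force"],o["width"])
for p in [(.452,.073,.024),(.51,.073,.024),(.568,.073,.024),(.626,.073,.024),(.539,.003,.095)]:
    q=proj(c,p); print(p,q); cv2.circle(im,tuple(int(v) for v in q),3,(0,255,0),1)
cv2.imwrite("pics/w3.png",im[:,:,::-1])
```

```text
[0.625  0.0755 0.166 ] [-3.1414 -0.0008 -3.1392] [ 0.2842 -0.6405 -2.5   ] 0.04689618298635253
(0.452, 0.073, 0.024) [273.4466 -83.0036]
(0.51, 0.073, 0.024) [273.5693  22.3464]
(0.568, 0.073, 0.024) [273.686  115.5576]
(0.626, 0.073, 0.024) [273.7957 198.194 ]
(0.539, 0.003, 0.095) [124.7024  60.4347]
```

View pics/w3.png

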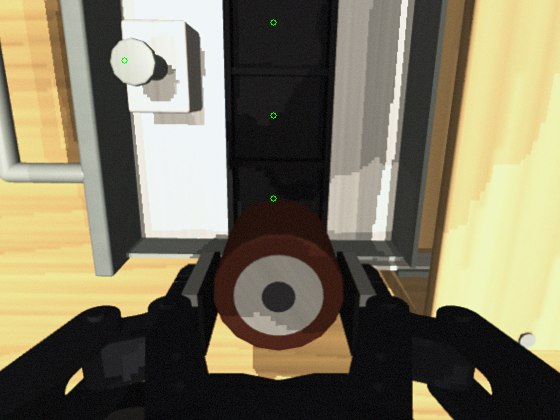

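Run:
```python
from h import *
np.set_printoptions(precision=4,suppress=True)
c=calibration("wrist")
for uv,z in [((279,72),.042),((279,159),.042),((229,115),.042),((328,115),.042),((132,62),.095),((278,296),.166+.003)]: print(uv,onz(c,uv,z))
```

```text
(279, 72) [0.5411 0.0757 0.042 ]
(279, 159) [0.5947 0.0757 0.042 ]
(229, 115) [0.5668 0.0442 0.042 ]
(328, 115) [0.5668 0.1066 0.042 ]
(132, 62) [0.5396 0.0056 0.095 ]
(278, 296) [0.6216 0.0752 0.169 ]
```

Wrist view: the drum is held above pocket 3 (drum top at (278,296)), with the dividers at v=72 and 159. That gives the pocket centre ≈(0.626,0.0755), so a 1 mm correction and then lower.

Request:
step_arm(
  motion=[
    [[-0.001, 0, 0.015, 0, 0, 0], [0, 0, 0.025, 0, 0, 0], [0, 0, 0.015, 0, 0, 0], [0, 0, 0.01, 0, 0, 0], [0, 0, 0.01, 0, 0, 0], [0, 0, 0.008, 0, 0, 0], [0, 0, 0.008, 0, 0, 0], [0, 0, 0, 0, 0, 0], [0, 0, 0, 0, 0, 0]],
  ],
)

```text
clock: 10.35
eef_pos: [0.6264, 0.0743, 0.0752]
orientation: [-3.142, -0.0, -3.142]
contact_force: [0.4, -0.0, -0.5]
width: 0.0467
finger_force: 36.8
```

Request:
step_arm(
  motion=[
    [[0, 0, 0.001, 0, 0, 0], [0, 0, 0, 0, 0, 0], [0, 0, 0, 0, 0, 0], [0, 0, 0, 0, 0, 0]],
  ],
  fingers=0.75,
)

```text
clock: 10.68
eef_pos: [0.6273, 0.0745, 0.0753]
orientation: [3.142, 0.002, -3.141]
contact_force: [-0.1, -0.2, 0.4]
width: 0.0638
finger_force: 0.0
```

Request:
step_arm(
  motion=[
    [[0, 0, -0.01, 0, 0, 0], [0, 0, -0.02, 0, 0, 0], [0, 0, -0.03, 0, 0, 0], [0, 0, -0.03, 0, 0, 0], [0, 0, -0.03, 0, 0, 0], [0.0045, -0.028, -0.02, 0, 0, 0], [0.0045, -0.028, 0, 0, 0, 0], [0.0045, -0.028, 0, 0, 0, 0], [0.0045, -0.028, 0, 0, 0, 0], [0.0045, -0.028, 0, 0, 0, 0], [0.0045, -0.028, 0, 0, 0, 0], [0.0045, -0.028, 0, 0, 0, 0], [0.0045, -0.028, 0, 0, 0, 0], [0.0045, -0.028, 0, 0, 0, 0], [0.0045, -0.028, 0, 0, 0, 0], [0.0045, -0.028, 0, 0, 0, 0], [0.0045, -0.028, 0, 0, 0, 0], [0, -0.028, 0, 0, 0, 0], [0, -0.028, 0, 0, 0, 0], [0, -0.028, 0, 0, 0, 0]],
  ],
  fingers=1,
)

```text
clock: 12.35
eef_pos: [0.5724, -0.3471, 0.2156]
orientation: [-3.141, 0.001, -3.142]
contact_force: [0.6, -0.2, -1.2]
width: 0.0853
finger_force: 0.0
```

Run:
```python
from h import *
np.set_printoptions(precision=4,suppress=True)
o=observe(); c=calibration("wrist"); im=snapshot("wrist"); t=snapshot("top"); ct=calibration("top")
cv2.imwrite("pics/w4.png",im[:,:,::-1]);cv2.imwrite("pics/top4.png",t[:,:,::-1])
print(o["eef_pos"],o["orientation"],o["contact_force"])
for b in blobs(im,(0,0,180),(180,50,255),200): print(b, onz(c,b[0],.046))
for b in blobs(t,(0,0,90),(180,70,255),30): print("top",b, onz(ct,b[0],.07), onz(ct,b[0],.046))
cv2.imwrite("pics/crop4.png",np.hstack([cv2.resize(t[130:260,150:320,::-1],(400,306),interpolation=2),cv2.resize(im[:,:,::-1],(400,306),interpolation=3)]))
```

```text
[ 0.5724 -0.3471  0.2156] [-3.1409  0.001  -3.1415] [ 0.5983 -0.2174 -1.1983]
(array([365.1, 104.1]), array([ 344,   83,   43,   44, 1269], dtype=int32)) [ 0.5087 -0.2819  0.046 ]
(array([218.8, 148.7]), array([ 198,  128,   42,   42, 1184], dtype=int32)) [ 0.5418 -0.3921  0.046 ]
(array([ 30.8, 239.4]), array([   0,  166,   75,  130, 3209], dtype=int32)) [ 0.6165 -0.5512  0.046 ]
top (array([275.6,  24.6]), array([    0,     0,   560,    56, 28080], dtype=int32)) [ 1.0065 -0.0022  0.07  ] [ 1.0203 -0.0017  0.046 ]
top (array([553.7, 113.3]), array([ 542,   63,   18,  151, 1331], dtype=int32)) [ 0.7613 -0.7253  0.07  ] [ 0.7705 -0.7386  0.046 ]
top (array([  3.4, 100.5]), array([  0,  67,  12,  98, 575], dtype=int32)) [0.8053 0.7202 0.07  ] [0.8153 0.7344 0.046 ]
top (array([402. , 270.6]), array([  257,    70,   285,   350, 33814], dtype=int32)) [ 0.3602 -0.3046  0.07  ] [ 0.3617 -0.31    0.046 ]
top (array([364.4, 118.8]), array([353, 108,  24,  23, 438], dtype=int32)) [ 0.7417 -0.2265  0.07  ] [ 0.7505 -0.2304  0.046 ]
top (array([169.3, 185.6]), array([ 153,  137,   31,  114, 140
[... 1089 characters left out ...]
07,  22,  45, 357], dtype=int32)) [0.4587 0.1859 0.07  ] [0.4621 0.1899 0.046 ]
top (array([109.6, 229.9]), array([108, 208,   5,  42,  78], dtype=int32)) [0.4599 0.4049 0.07  ] [0.4633 0.4131 0.046 ]
top (array([152.9, 236. ]), array([147, 216,  13,  35, 265], dtype=int32)) [0.445  0.2962 0.07  ] [0.4481 0.3023 0.046 ]
top (array([224.5, 336.5]), array([ 176,  271,  102,  149, 4465], dtype=int32)) [0.2071 0.1176 0.07  ] [0.2057 0.1203 0.046 ]
top (array([249.8, 361.3]), array([ 192,  291,  113,  129, 5043], dtype=int32)) [0.1503 0.0578 0.07  ] [0.1478 0.0593 0.046 ]
top (array([535.8, 352. ]), array([518, 335,  42,  85, 567], dtype=int32)) [ 0.1619 -0.623   0.07  ] [ 0.1596 -0.6344  0.046 ]
```

View pics/crop4.png

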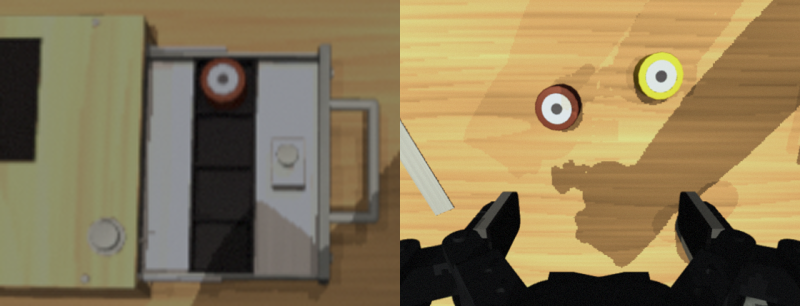

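Drum A stands in pocket 3. Drum B has been knocked aside to (0.542,-0.392), at wrist px (219,149), so I'll go to the new position.

Request:
step_arm(
  motion=[
    [[0.0155, -0.0225, 0, 0, 0, 0], [0.0155, -0.0225, 0, 0, 0, 0], [0, 0, 0, 0, 0, 0]],
  ],
)

```text
clock: 12.7
eef_pos: [0.5396, -0.3934, 0.2152]
orientation: [-3.139, -0.001, 3.138]
contact_force: [-0.2, 0.4, -0.3]
width: 0.0853
finger_force: 0.0
```

Run:
```python
from h import *
np.set_printoptions(precision=4,suppress=True)
o=observe(); c=calibration("wrist"); im=snapshot("wrist")
print(o["eef_pos"])
for b in blobs(im,(0,0,180),(180,50,255),200): print(b, onz(c,b[0],.046))
```

```text
[ 0.5396 -0.3934  0.2152]
(array([ 49.2, 215.7]), array([   0,  108,  110,  203, 5459], dtype=int32)) [ 0.5621 -0.5789  0.046 ]
(array([416.7, 142.9]), array([403, 128,  35,  37, 608], dtype=int32)) [ 0.5046 -0.2873  0.046 ]
(array([279.8, 190.9]), array([ 260,  172,   41,   39, 1073], dtype=int32)) [ 0.5421 -0.3919  0.046 ]
```

Request:
step_arm(
  motion=[
    [[0, 0, 0.02, 0, 0, 0], [0, 0, 0.03, 0, 0, 0], [0, 0, 0.03, 0, 0, 0], [0, 0, 0.03, 0, 0, 0], [0, 0, 0.03, 0, 0, 0], [0, 0, 0.018, 0, 0, 0], [0, 0, 0.01, 0, 0, 0], [0, 0, 0, 0, 0, 0], [0, 0, 0, 0, 0, 0]],
  ],
)

```text
clock: 13.5
eef_pos: [0.5421, -0.3901, 0.0468]
orientation: [3.141, 0.0, -3.141]
contact_force: [0.3, -0.7, 0.2]
width: 0.0854
finger_force: 0.0
```

Request:
step_arm(
  motion=[
    [[0, 0, 0, 0, 0, 0], [0, 0, 0, 0, 0, 0], [0, 0, 0, 0, 0, 0], [0, 0, 0, 0, 0, 0], [0, 0, 0, 0, 0, 0], [0, 0, 0, 0, 0, 0]],
  ],
  fingers=0.2,
  grip_force=35,
)

```text
clock: 14.0
eef_pos: [0.5427, -0.3916, 0.0484]
orientation: [-3.139, 0.003, -3.141]
contact_force: [-0.2, 1.4, 6.4]
width: 0.0471
finger_force: 36.6
```

Request:
step_arm(
  motion=[
    [[0, 0, -0.02, 0, 0, 0], [0, 0, -0.03, 0, 0, 0], [0, 0, -0.03, 0, 0, 0], [0, 0, -0.03, 0, 0, 0], [0, 0, -0.01, 0, 0, 0], [0.006, 0.031, 0, 0, 0, 0], [0.006, 0.031, 0, 0, 0, 0], [0.006, 0.031, 0, 0, 0, 0], [0.006, 0.031, 0, 0, 0, 0], [0.006, 0.031, 0, 0, 0, 0], [0.006, 0.031, 0, 0, 0, 0], [0.006, 0.031, 0, 0, 0, 0], [0.006, 0.031, 0, 0, 0, 0], [0.006, 0.031, 0, 0, 0, 0], [0.006, 0.031, 0, 0, 0, 0], [0.006, 0.031, 0, 0, 0, 0], [0.006, 0.031, 0, 0, 0, 0], [0.006, 0.031, 0, 0, 0, 0], [0.006, 0.031, 0, 0, 0, 0], [0.006, 0.032, 0, 0, 0, 0]],
  ],
)

```text
clock: 15.67
eef_pos: [0.4502, 0.0766, 0.1656]
orientation: [-3.141, -0.001, 3.141]
contact_force: [0.5, 0.5, -0.0]
width: 0.0467
finger_force: 36.5
```

Request:
step_arm(
  motion=[
    [[0, 0, 0, 0, 0, 0], [0, 0, 0, 0, 0, 0]],
  ],
)

```text
clock: 15.83
eef_pos: [0.4503, 0.0765, 0.1656]
orientation: [-3.141, -0.001, -3.138]
contact_force: [0.9, 0.0, -1.4]
width: 0.0467
finger_force: 36.7
```

Run:
```python
from h import *
np.set_printoptions(precision=4,suppress=True)
o=observe(); c=calibration("wrist"); im=snapshot("wrist")
print(o["eef_pos"],o["contact_force"],o["width"])
z=o["eef_pos"][2]-.0025
for b in blobs(im,(0,0,100),(180,60,255),300):
  if b[0][1]>240: print(b, onz(c,b[0],z))
print(onz(c,(278,296),z))
cv2.imwrite("pics/w5.png",im[:,:,::-1])
```

```text
[0.4503 0.0765 0.1656] [ 0.9442  0.0451 -1.3714] 0.04666700643882609
(array([ 72.4, 255.2]), array([  16,  157,  102,  190, 5448], dtype=int32)) [0.4345 0.005  0.1631]
(array([455.7, 260.8]), array([ 440,  200,   36,  105, 1126], dtype=int32)) [0.4362 0.1396 0.1631]
(array([514.7, 257.5]), array([ 469,  216,   86,   83, 4423], dtype=int32)) [0.4349 0.1603 0.1631]
(array([278.1, 295. ]), array([ 234,  256,   89,   80, 4805], dtype=int32)) [0.4497 0.0771 0.1631]
(array([219.6, 349.1]), array([ 205,  313,   28,   61, 1218], dtype=int32)) [0.4727 0.0551 0.1631]
(array([335.3, 349.5]), array([ 321,  314,   31,   59, 1281], dtype=int32)) [0.4727 0.0988 0.1631]
(array([120.9, 409.9]), array([104, 392,  28,  28, 410], dtype=int32)) [0.5016 0.0143 0.1631]
[0.4501 0.0771 0.1631]
```

View pics/w5.png

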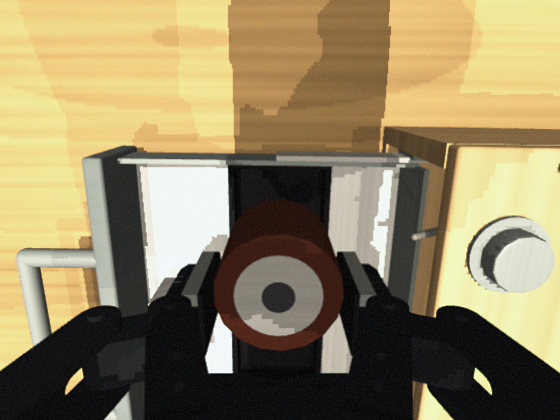

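The drum is held over pocket 0, with the rail at v≈160 and the drum top at (278,295). I correct by +2 mm in x and −1 mm in y, and lower it.

Request:
step_arm(
  motion=[
    [[-0.002, -0.001, 0.015, 0, 0, 0], [0, 0, 0.025, 0, 0, 0], [0, 0, 0.015, 0, 0, 0], [0, 0, 0.01, 0, 0, 0], [0, 0, 0.01, 0, 0, 0], [0, 0, 0.008, 0, 0, 0], [0, 0, 0.008, 0, 0, 0], [0, 0, 0, 0, 0, 0], [0, 0, 0, 0, 0, 0]],
  ],
)

```text
clock: 16.63
eef_pos: [0.4534, 0.0742, 0.0752]
orientation: [-3.142, -0.0, 3.142]
contact_force: [-0.1, 0.0, -1.1]
width: 0.0467
finger_force: 36.7
```

Request:
step_arm(
  motion=[
    [[0, 0, 0.001, 0, 0, 0], [0, 0, 0, 0, 0, 0], [0, 0, 0, 0, 0, 0], [0, 0, 0, 0, 0, 0]],
  ],
  fingers=0.75,
)

```text
clock: 16.97
eef_pos: [0.4541, 0.0744, 0.0749]
orientation: [3.142, 0.001, -3.141]
contact_force: [0.4, -0.0, 0.5]
width: 0.0643
finger_force: 0.0
```

Request:
step_arm(
  motion=[
    [[0, 0, -0.01, 0, 0, 0], [0, 0, -0.02, 0, 0, 0], [0, 0, -0.03, 0, 0, 0], [0, 0, -0.03, 0, 0, 0], [0, 0, -0.03, 0, 0, 0], [0, 0, -0.03, 0, 0, 0], [0, 0, -0.03, 0, 0, 0], [0, 0, -0.03, 0, 0, 0], [-0.0085, 0.0285, 0, 0, 0, 0], [-0.0085, 0.0285, 0, 0, 0, 0], [-0.0085, 0.0285, 0, 0, 0, 0], [-0.0085, 0.0285, 0, 0, 0, 0], [-0.0085, 0.0285, 0, 0, 0, 0], [-0.0085, 0.0285, 0, 0, 0, 0], [-0.0085, 0.0285, 0, 0, 0, 0], [-0.0085, 0.0285, 0, 0, 0, 0], [-0.0085, 0.0285, 0, 0, 0, 0], [0, 0, 0, 0, 0, 0], [0, 0, 0, 0, 0, 0]],
  ],
  fingers=0.6,
)

```text
clock: 18.55
eef_pos: [0.5298, 0.3321, 0.2847]
orientation: [-3.141, 0.0, -3.139]
contact_force: [0.4, -1.0, -0.6]
width: 0.0515
finger_force: 0.0
```

Run:
```python
from h import *
np.set_printoptions(precision=4,suppress=True)
o=observe(); c=calibration("wrist"); im=snapshot("wrist"); t=snapshot("top"); s=snapshot("scene")
cv2.imwrite("pics/w6.png",im[:,:,::-1]);cv2.imwrite("pics/top6.png",t[:,:,::-1]);cv2.imwrite("pics/s6.png",s[:,:,::-1])
print(o["eef_pos"],o["orientation"],o["contact_force"])
cv2.imwrite("pics/crop6.png",np.hstack([im[:,:,::-1],cv2.resize(s[130:240,270:420,::-1],(240,420),interpolation=2)]))
```

```text
[0.5298 0.3321 0.2847] [-3.1414  0.0001 -3.1392] [ 0.3521 -0.9718 -0.6343]
```

View pics/crop6.png

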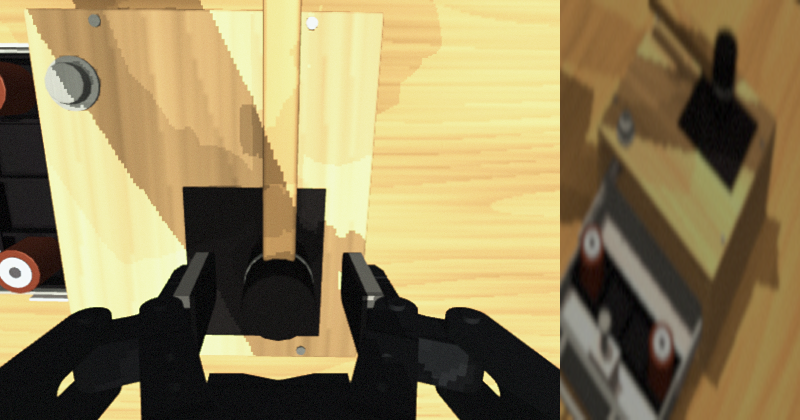

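Wrist view: the mallet handle runs at u≈280–284, the head is near (280,290), and the mat corners are (183,187), (325,188) and (318,335). The scene crop shows both drums upright in separate pockets.

Run:
```python
from h import *
np.set_printoptions(precision=4,suppress=True)
c=calibration("wrist"); im=cv2.imread("pics/w6.png")
for uv,z in [((280.5,200),.172),((282.5,100),.172),((284.5,20),.172),((183,187),.124),((325,188),.124),((318,335),.124),((188,333),.124),((72,82),.134),((278,256),.172),((280,338),.124)]: print(uv,onz(c,uv,z))
for p in [(.582,.33,.196),(.585,.33,.196),(.585,.33,.124)]: print(proj(c,p))
for v in (20,60,100,150,200,240):
    h=cv2.cvtColor(im[v:v+1],cv2.COLOR_BGR2HSV)[0]; g=im[v,:,::-1].astype(int).sum(1); d=np.abs(np.diff(g)); k=[i for i in range(240,330) if d[i]>60]; print(v,k)
```

```text
(280.5, 200) [0.5239 0.3321 0.172 ]
(282.5, 100) [0.4622 0.3333 0.172 ]
(284.5, 20) [0.4185 0.3343 0.172 ]
(183, 187) [0.5268 0.2578 0.124 ]
(325, 188) [0.5277 0.3664 0.124 ]
(318, 335) [0.6579 0.3648 0.124 ]
(188, 333) [0.656  0.2528 0.124 ]
(72, 82) [0.4501 0.189  0.134 ]
(278, 256) [0.5627 0.3305 0.172 ]
(280, 338) [0.6609 0.3321 0.124 ]
[277.2167 300.5362]
[277.2244 304.8135]
[277.4814 257.0948]
20 [261, 262, 263, 299, 300, 301, 317]
60 [261, 262, 263, 299, 300]
100 [252, 253, 261, 262, 263, 297, 298, 299]
150 [242, 263, 272, 273, 297, 298]
200 [261, 262, 263, 291, 292, 294, 295, 296, 324, 325]
240 [261, 262, 263, 294, 295, 322, 323]
```

Request:
step_arm(
  motion=[
    [[0, 0, 0.02, 0, 0, 0], [0, 0, 0.03, 0, 0, 0], [0, 0, 0.03, 0, 0, 0], [0, 0, 0.02, 0, 0, 0], [0, 0, 0.012, 0, 0, 0], [0, 0, 0.006, 0, 0, 0], [0, 0, 0, 0, 0, 0], [0, 0, 0, 0, 0, 0]],
  ],
)

```text
clock: 19.37
eef_pos: [0.5306, 0.3308, 0.1675]
orientation: [3.141, 0.001, 3.141]
contact_force: [-0.5, 1.4, 0.7]
width: 0.051
finger_force: 0.0
```

Request:
step_arm(
  motion=[
    [[0, 0, 0, 0, 0, 0], [0, 0, 0, 0, 0, 0], [0, 0, 0, 0, 0, 0], [0, 0, 0, 0, 0, 0], [0, 0, 0, 0, 0, 0], [0, 0, 0, 0, 0, 0], [0, 0, 0, 0, 0, 0]],
  ],
  fingers=0,
  grip_force=100,
)

```text
clock: 19.95
eef_pos: [0.5309, 0.3316, 0.1683]
orientation: [3.14, 0.003, -3.141]
contact_force: [-1.5, 0.0, 6.1]
width: 0.0205
finger_force: 97.6
```

Request:
step_arm(
  motion=[
    [[0, 0, -0.01, 0, 0, 0], [0, 0, -0.02, 0, 0, 0], [0, 0, -0.03, 0, 0, 0], [0, 0, -0.02, 0, 0, 0], [0.004, -0.0271, 0, 0, 0, 0], [0.004, -0.0271, 0, 0, 0, 0], [0.004, -0.0271, 0, 0, 0, 0], [0.004, -0.0271, 0, 0, 0, 0], [0.004, -0.0271, 0, 0, 0, 0], [0.004, -0.0271, 0, 0, 0, 0], [0.004, -0.0271, 0, 0, 0, 0], [0.004, -0.0271, 0, 0, 0, 0], [0.004, -0.0271, 0, 0, 0, 0], [0.004, -0.0271, 0, 0, 0, 0], [0.004, -0.0271, 0, 0, 0, 0], [0.002, -0.0271, 0, 0, 0, 0], [0, 0, 0, 0, 0, 0], [0, 0, 0, 0, 0, 0], [0, 0, 0, 0, 0, 0]],
  ],
  grip_force=120,
)

```text
clock: 21.53
eef_pos: [0.4833, 0.0059, 0.2459]
orientation: [3.141, -0.002, 3.141]
contact_force: [0.1, -0.0, -3.6]
width: 0.0206
finger_force: 118.4
```

Run:
```python
from h import *
np.set_printoptions(precision=4,suppress=True)
o=observe(); c=calibration("wrist"); im=snapshot("wrist"); s=snapshot("scene")
cs=calibration("scene"); print(o["eef_pos"],o["orientation"],o["contact_force"],o["width"])
e=o["eef_pos"]; print("head top/face scene px",proj(cs,[e[0]+.0545,e[1]-.001,e[2]+.028]),proj(cs,[e[0]+.0545,e[1]-.001,e[2]-.044]),proj(cs,[.539,.005,.095]))
cv2.imwrite("pics/crop7.png",np.hstack([im[:,:,::-1],cv2.resize(s[120:250,270:375,::-1],(240,420)[::1],interpolation=2)]))
```

```text
[0.4833 0.0059 0.2459] [ 3.1409 -0.0016  3.1414] [ 0.1142 -0.0117 -3.6094] 0.02056265955081421
head top/face scene px [297.717  170.0285] [297.1549 188.8981] [296.7341 214.0357]
```

View pics/crop7.png

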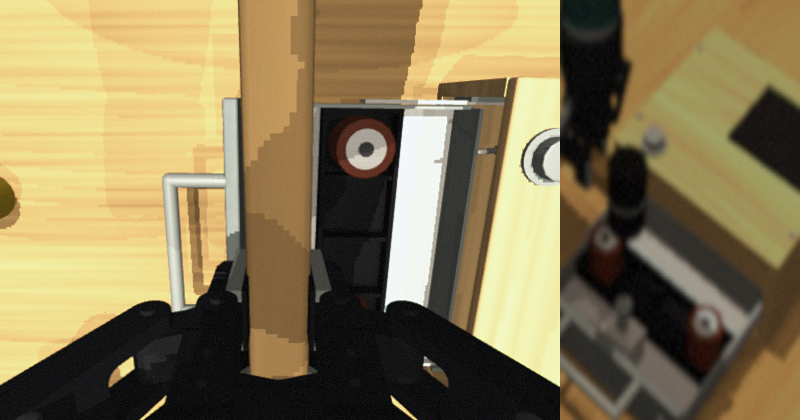

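The mallet is level, with its head ≈(299,179) directly over the pin (298,214) in the scene view. I lower it and knock.

Request:
step_arm(
  motion=[
    [[0, 0, 0.03, 0, 0, 0], [0, 0, 0.03, 0, 0, 0], [0, 0, 0.02, 0, 0, 0], [0, 0, 0.006, 0, 0, 0], [0, 0, 0, 0, 0, 0], [0, 0, 0, 0, 0, 0]],
  ],
)

```text
clock: 22.13
eef_pos: [0.4844, 0.0062, 0.1609]
orientation: [-3.142, 0.0, -3.14]
contact_force: [0.3, -0.4, -2.5]
width: 0.0205
finger_force: 118.4
```

Request:
step_arm(
  motion=[
    [[0, 0, 0.04, 0, 0, 0], [0, 0, 0, 0, 0, 0], [0, 0, 0, 0, 0, 0]],
  ],
)

```text
clock: 22.38
eef_pos: [0.4867, 0.0057, 0.1229]
orientation: [-3.141, 0.005, -3.141]
contact_force: [0.7, -0.6, -1.3]
width: 0.0203
finger_force: 119.1
```

Request:
step_arm(
  motion=[
    [[0, 0, 0.003, 0, 0, 0], [0, 0, 0, 0, 0, 0], [0, 0, 0, 0, 0, 0]],
  ],
)

```text
clock: 22.63
eef_pos: [0.4865, 0.0056, 0.1202]
orientation: [-3.141, 0.006, -3.141]
contact_force: [-1.5, -0.1, 5.8]
width: 0.0202
finger_force: 119.6
```

Request:
step_arm(
  motion=[
    [[0, 0, -0.03, 0, 0, 0], [0, 0, -0.03, 0, 0, 0], [0, 0, -0.03, 0, 0, 0], [0, 0, -0.03, 0, 0, 0], [0, 0, 0, 0, 0, 0], [0, 0, 0, 0, 0, 0]],
  ],
)

```text
clock: 23.13
eef_pos: [0.4853, 0.0055, 0.2399]
orientation: [-3.141, 0.005, -3.141]
contact_force: [-0.7, 0.1, -4.5]
width: 0.0199
finger_force: 118.7
```

Run:
```python
from h import *
np.set_printoptions(precision=4,suppress=True)
o=observe(); s=snapshot("scene"); t=snapshot("top"); cs=calibration("scene")
print(o["eef_pos"],o["orientation"],o["contact_force"],o["width"])
e=o["eef_pos"]; f=lambda q:((q[0]-270)*400/105,(q[1]-120)*495/130)
for p in ([e[0]+.0545,e[1]-.001,e[2]+.028],[e[0]+.0545,e[1]-.001,e[2]-.044],[.539,.005,.095],[.539,.005,.078]): print(f(proj(cs,p)))
cv2.imwrite("pics/crop8.png",cv2.resize(s[120:250,270:375,::-1],(400,495),interpolation=2))
```

```text
[0.4853 0.0055 0.2399] [-3.1408  0.005  -3.1413] [-0.7092  0.1381 -4.4956] 0.01985083140155149
(np.float64(107.28090398175266), np.float64(198.23385928962577))
(np.float64(105.06460720629569), np.float64(269.5220196348527))
(np.float64(101.84406162780284), np.float64(358.05894645919153))
(np.float64(101.40513323441785), np.float64(372.04886572163343))
```

View pics/crop8.png

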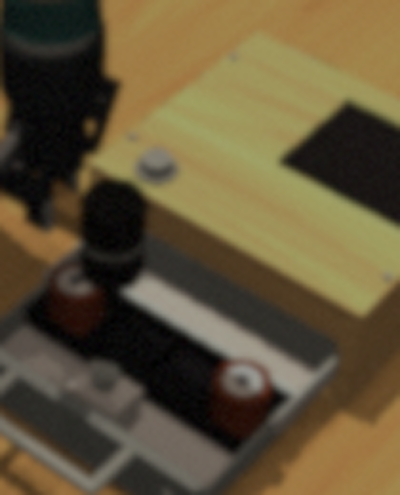

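The pin head is now at crop (103,372), matching the caught height, and the mallet hasn't slipped. I'll return the mallet to the mat by reversing the path.

Request:
step_arm(
  motion=[
    [[0, 0, -0.009, 0, 0, 0], [-0.004, 0.0271, 0, 0, 0, 0], [-0.004, 0.0271, 0, 0, 0, 0], [-0.004, 0.0271, 0, 0, 0, 0], [-0.004, 0.0271, 0, 0, 0, 0], [-0.004, 0.0271, 0, 0, 0, 0], [-0.004, 0.0271, 0, 0, 0, 0], [-0.004, 0.0271, 0, 0, 0, 0], [-0.004, 0.0271, 0, 0, 0, 0], [-0.004, 0.0271, 0, 0, 0, 0], [-0.004, 0.0271, 0, 0, 0, 0], [-0.004, 0.0271, 0, 0, 0, 0], [-0.002, 0.0271, 0, 0, 0, 0], [0, 0, 0.03, 0, 0, 0], [0, 0, 0.025, 0, 0, 0], [0, 0, 0.012, 0, 0, 0], [0, 0, 0.006, 0, 0, 0], [0, 0, 0.003, 0, 0, 0], [0, 0, 0, 0, 0, 0], [0, 0, 0, 0, 0, 0]],
  ],
)

```text
clock: 24.9
eef_pos: [0.5309, 0.331, 0.1715]
orientation: [3.141, 0.002, 3.141]
contact_force: [-1.0, -0.6, -3.2]
width: 0.0202
finger_force: 119.0
```

Request:
step_arm(
  motion=[
    [[0, 0, 0.0015, 0, 0, 0], [0, 0, 0.001, 0, 0, 0], [0, 0, 0.001, 0, 0, 0], [0, 0, 0, 0, 0, 0], [0, 0, 0, 0, 0, 0]],
  ],
)

```text
clock: 25.32
eef_pos: [0.5307, 0.3311, 0.1684]
orientation: [3.141, 0.002, -3.142]
contact_force: [-1.3, -1.5, 5.6]
width: 0.0201
finger_force: 119.7
```

Request:
step_arm(
  motion=[
    [[0, 0, -0.001, 0, 0, 0], [0, 0, 0, 0, 0, 0], [0, 0, 0, 0, 0, 0], [0, 0, 0, 0, 0, 0], [0, 0, 0, 0, 0, 0]],
  ],
  fingers=0.6,
)

```text
clock: 25.73
eef_pos: [0.5299, 0.3309, 0.1677]
orientation: [-3.142, -0.0, -3.141]
contact_force: [0.2, -0.3, 0.7]
width: 0.0511
finger_force: 0.0
```

Request:
step_arm(
  motion=[
    [[0, 0, -0.02, 0, 0, 0], [0, 0, -0.03, 0, 0, 0], [0, 0, -0.03, 0, 0, 0], [0, 0, -0.03, 0, 0, 0], [0, 0, -0.01, 0, 0, 0], [0, 0, 0, 0, 0, 0], [0, 0, 0, 0, 0, 0]],
  ],
)

```text
clock: 26.32
eef_pos: [0.53, 0.331, 0.2876]
orientation: [3.141, 0.001, -3.141]
contact_force: [0.2, -0.9, -1.1]
width: 0.0514
finger_force: 0.0
```

Run:
```python
from h import *
np.set_printoptions(precision=4,suppress=True)
o=observe(); c=calibration("wrist"); im=snapshot("wrist")
print(o["eef_pos"],o["orientation"],o["contact_force"],o["width"])
cv2.imwrite("pics/w9.png",im[:,:,::-1])
g=im.astype(int).sum(2); m=cv2.inRange(cv2.cvtColor(im,cv2.COLOR_RGB2HSV),np.array((0,0,110)),np.array((180,70,255)))
m[:,150:]=0; 
n,l,s,cc=cv2.connectedComponentsWithStats(m)
for i in range(1,n):
    if s[i][4]>200: print(cc[i],s[i],onz(c,cc[i],.134))
```

```text
[0.53   0.331  0.2876] [ 3.1413  0.0006 -3.1414] [ 0.2005 -0.872  -1.0868] 0.05138600691312888
[ 76.3069 191.6463] [   0   11  131  307 9597] [0.5292 0.1801 0.134 ]
[100.2052 161.2675] [ 92 117  18  91 385] [0.5063 0.2011 0.134 ]
[141.2906 280.8441] [132 255  18  59 757] [0.6032 0.2216 0.134 ]
[ 18.0299 271.0728] [  2 256  33  31 769] [0.5948 0.1231 0.134 ]
```

View pics/w9.png

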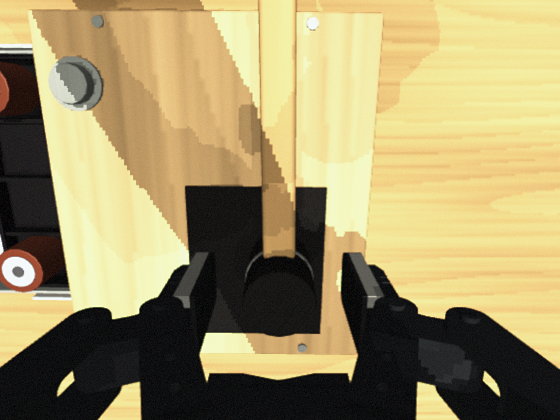

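The mallet stands on its mat as before (head near (280,290), handle at u≈280). Next is the release at (75,82).

Request:
step_arm(
  motion=[
    [[0.013, -0.0242, 0, 0, 0, 0], [0.013, -0.0242, 0, 0, 0, 0], [0.013, -0.0242, 0, 0, 0, 0], [0.013, -0.0242, 0, 0, 0, 0], [0.013, -0.0242, 0, 0, 0, 0], [0.013, -0.0242, 0, 0, 0, 0], [0, 0, 0, 0, 0, 0], [0, 0, 0, 0, 0, 0], [0, 0, 0, 0, 0, 0]],
  ],
  fingers=0,
  grip_force=30,
)

```text
clock: 27.12
eef_pos: [0.4515, 0.1857, 0.2863]
orientation: [-3.141, -0.002, 3.142]
contact_force: [0.5, -0.2, 0.4]
width: -0.0005
finger_force: 0.0
```

Run:
```python
from h import *
np.set_printoptions(precision=4,suppress=True)
o=observe(); c=calibration("wrist"); im=snapshot("wrist")
print(o["eef_pos"],proj(c,[.451,.186,.134]))
cv2.imwrite("pics/w10.png",im[:,:,::-1])
g=cv2.medianBlur(cv2.cvtColor(im,cv2.COLOR_RGB2GRAY),5)
p=cv2.HoughCircles(g,cv2.HOUGH_GRADIENT,1.2,20,param1=90,param2=22,minRadius=15,maxRadius=50)
for q in (p[0] if p is not None else [])[:6]: print(q,onz(c,q[:2],.134),onz(c,q[:2],.12))
```

```text
[0.4515 0.1857 0.2863] [277.7513 192.8108]
[169.8  169.8   38.64] [0.4335 0.1069 0.134 ] [0.4362 0.1028 0.12  ]
[198.6 159.   41.4] [0.4256 0.1285 0.134 ] [0.4279 0.1255 0.12  ]
[275.4  191.4   27.24] [0.4499 0.1843 0.134 ] [0.4534 0.1841 0.12  ]
[282.6  138.6   45.36] [0.411  0.1895 0.134 ] [0.4125 0.1897 0.12  ]
[180.6  209.4   42.72] [0.4639 0.1126 0.134 ] [0.4681 0.1088 0.12  ]
[114.6  161.4   40.08] [0.4273 0.067  0.134 ] [0.4296 0.0608 0.12  ]
```

Request:
step_arm(
  motion=[
    [[0, -0.001, 0.03, 0, 0, 0], [0, 0, 0.03, 0, 0, 0], [0, 0, 0.03, 0, 0, 0], [0, 0, 0.02, 0, 0, 0], [0, 0, 0.014, 0, 0, 0], [0, 0, 0.004, 0, 0, 0], [0, 0, 0.003, 0, 0, 0], [0, 0, 0.003, 0, 0, 0], [0, 0, 0.003, 0, 0, 0], [0, 0, 0, 0, 0, 0]],
  ],
)

```text
clock: 28.0
eef_pos: [0.4527, 0.1851, 0.1514]
orientation: [3.141, 0.001, -3.141]
contact_force: [-0.5, 0.4, -0.3]
width: 0.0002
finger_force: 0.0
```

Run:
```python
from h import *
t=snapshot("top"); cv2.imwrite("pics/top10.png",t[:,:,::-1])
```

Request:
step_arm(
  motion=[
    [[0, 0, 0.002, 0, 0, 0], [0, 0, 0.002, 0, 0, 0], [0, 0, 0, 0, 0, 0], [0, 0, 0, 0, 0, 0], [0, 0, 0, 0, 0, 0], [0, 0, 0, 0, 0, 0]],
  ],
)

```text
clock: 28.55
eef_pos: [0.4528, 0.1849, 0.148]
orientation: [3.141, 0.002, -3.141]
contact_force: [-1.1, 0.5, 6.3]
width: -0.0004
finger_force: 3.0
```

Request:
step_arm(
  motion=[
    [[0, 0, 0, 0, 0, 0], [0, 0, 0, 0, 0, 0], [0, 0, 0, 0, 0, 0], [0, 0, 0, 0, 0, 0], [0, 0, 0, 0, 0, 0], [0, 0, 0, 0, 0, 0], [0, 0, 0, 0, 0, 0], [0, 0, 0, 0, 0, 0], [0, 0, 0, 0, 0, 0], [0, 0, 0, 0, 0, 0], [0, 0, 0, 0, 0, 0], [0, 0, 0, 0, 0, 0], [0, 0, -0.03, 0, 0, 0], [0, 0, -0.03, 0, 0, 0], [0, 0, -0.03, 0, 0, 0], [0, 0, 0, 0, 0, 0]],
  ],
)

```text
clock: 29.88
eef_pos: [0.456, 0.1856, 0.2431]
orientation: [3.139, 0.011, -3.142]
contact_force: [0.5, 0.6, 0.7]
width: -0.0002
finger_force: 0.0
```

Run:
```python
from h import *
t=snapshot("top"); cv2.imwrite("pics/top11.png",t[:,:,::-1]); im=snapshot("wrist"); print(observe()["eef_pos"])
cv2.imwrite("pics/crop11.png",np.hstack([cv2.resize(t[110:270,90:330,::-1],(459,306),interpolation=2),cv2.resize(im[...,::-1],(340,306)[::1])]))
```

```text
[0.45325413 0.18485475 0.23838731]
```

View pics/crop11.png

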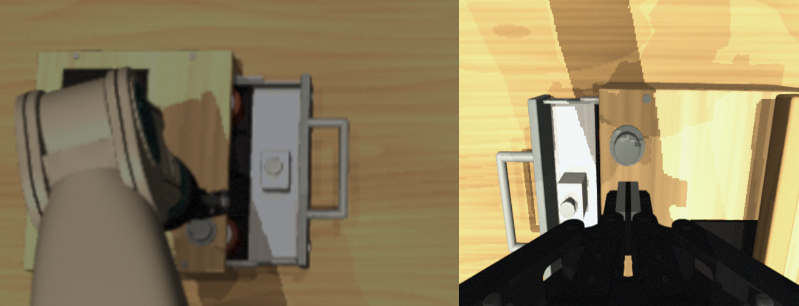

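The chassis was released and has drawn back to about 0.10 open (handle at crop (345,168)). I'll come down in front of the handle with the fingers shut and push.

Request:
step_arm(
  motion=[
    [[-0.0088, -0.0264, 0, 0, 0, 0], [-0.0088, -0.0264, 0, 0, 0, 0], [-0.0088, -0.0264, 0, 0, 0, 0], [-0.0088, -0.0264, 0, 0, 0, 0], [-0.0088, -0.0264, 0, 0, 0, 0], [-0.0088, -0.0264, 0, 0, 0, 0], [-0.0088, -0.0264, 0, 0, 0, 0], [-0.0088, -0.0264, 0, 0, 0, 0], [-0.0088, -0.0264, 0, 0, 0, 0], [-0.0088, -0.0264, 0, 0, 0, 0], [0, 0, 0.03, 0, 0, 0], [0, 0, 0.03, 0, 0, 0], [0, 0, 0, 0, 0, 0]],
  ],
)

```text
clock: 31.07
eef_pos: [0.5344, -0.0786, 0.1693]
orientation: [3.138, -0.014, 3.14]
contact_force: [-2.5, 0.4, -1.2]
width: -0.0001
finger_force: 0.0
```

Run:
```python
from h import *
np.set_printoptions(precision=4,suppress=True)
o=observe(); c=calibration("wrist"); im=snapshot("wrist"); ct=calibration("top"); t=snapshot("top")
print(o["eef_pos"],o["contact_force"])
cv2.imwrite("pics/w12.png",im[:,:,::-1]); cv2.imwrite("pics/top12.png",t[:,:,::-1])
# handle bar along image rows: grey (low saturation) columns in a band of rows
for v in (90,110,130,150,170):
    h=cv2.cvtColor(im[v:v+1],cv2.COLOR_RGB2HSV)[0]; k=np.where(h[:,1]<50)[0]; r=np.split(k,np.where(np.diff(k)>3)[0]+1); print(v,[(int(a[0]),int(a[-1]),np.round(onz(c,(a.mean(),v),.066)[:2],3)) for a in r if len(a)>5])
```

```text
[ 0.5344 -0.0786  0.1693] [-2.5186  0.3695 -1.1783]
90 [(475, 559, array([0.46 , 0.059]))]
110 [(472, 559, array([0.471, 0.06 ]))]
130 [(426, 559, array([0.483, 0.049]))]
150 [(423, 443, array([0.494, 0.014])), (467, 559, array([0.494, 0.063]))]
170 [(421, 441, array([0.506, 0.015])), (464, 559, array([0.506, 0.064]))]
```

The bar is at y≈0.0145. Descend, then push.

Request:
step_arm(
  motion=[
    [[0, 0, 0.03, 0, 0, 0], [0, 0, 0.03, 0, 0, 0], [0, 0, 0.025, 0, 0, 0], [0, 0, 0.016, 0, 0, 0], [0, 0, 0, 0, 0, 0], [0, 0.02, 0, 0, 0, 0], [0, 0.02, 0, 0, 0, 0], [0, 0.015, 0, 0, 0, 0], [0, 0.008, 0, 0, 0, 0], [0, 0.006, 0, 0, 0, 0], [0, 0.006, 0, 0, 0, 0], [0, 0.006, 0, 0, 0, 0], [0, 0.006, 0, 0, 0, 0], [0, 0.006, 0, 0, 0, 0], [0, 0.006, 0, 0, 0, 0], [0, 0.006, 0, 0, 0, 0], [0, 0.006, 0, 0, 0, 0]],
  ],
)

```text
clock: 32.58
eef_pos: [0.5402, 0.0319, 0.0759]
orientation: [-3.141, 0.0, 3.141]
contact_force: [0.5, -1.6, 1.3]
width: -0.0001
finger_force: 1.1
```

Request:
step_arm(
  motion=[
    [[0, 0.006, 0, 0, 0, 0], [0, 0.006, 0, 0, 0, 0], [0, 0.006, 0, 0, 0, 0], [0, 0.006, 0, 0, 0, 0], [0, 0.004, 0, 0, 0, 0], [0, 0.004, 0, 0, 0, 0], [0, 0.003, 0, 0, 0, 0], [0, 0, 0, 0, 0, 0]],
  ],
)

```text
clock: 33.25
eef_pos: [0.5392, 0.0677, 0.0756]
orientation: [3.14, -0.001, -3.141]
contact_force: [0.6, 0.1, 0.1]
width: 0.0001
finger_force: 0.0
```

Request:
step_arm(
  motion=[
    [[0, 0.003, 0, 0, 0, 0], [0, 0.003, 0, 0, 0, 0], [0, 0, 0, 0, 0, 0]],
  ],
)

```text
clock: 33.5
eef_pos: [0.5393, 0.0733, 0.0755]
orientation: [3.141, -0.001, -3.141]
contact_force: [-1.2, -0.7, 1.1]
width: -0.0003
finger_force: 0.4
```

Request:
step_arm(
  motion=[
    [[0, 0.003, 0, 0, 0, 0], [0, 0.003, 0, 0, 0, 0], [0, 0, 0, 0, 0, 0]],
  ],
)

```text
clock: 33.75
eef_pos: [0.5392, 0.0771, 0.0756]
orientation: [-3.136, -0.001, 3.141]
contact_force: [-0.8, -7.4, 1.3]
width: -0.0005
finger_force: 3.9
```

Request:
step_arm(
  motion=[
    [[0, 0.003, 0, 0, 0, 0], [0, 0, 0, 0, 0, 0], [0, 0, 0, 0, 0, 0]],
  ],
)

```text
clock: 34.0
eef_pos: [0.5392, 0.0774, 0.0756]
orientation: [-3.13, -0.002, 3.139]
contact_force: [-2.0, -14.4, 2.6]
width: -0.0003
finger_force: 7.5
```

It hit a hard stop at home (14 N, no motion). I back off, rise and verify.

Request:
step_arm(
  motion=[
    [[0, -0.01, 0, 0, 0, 0], [0, -0.02, 0, 0, 0, 0], [0, -0.03, 0, 0, 0, 0], [0, -0.03, 0, 0, 0, 0], [0, -0.03, -0.02, 0, 0, 0], [0, -0.03, -0.03, 0, 0, 0], [0, 0, -0.03, 0, 0, 0], [0, 0, -0.03, 0, 0, 0], [0, 0, -0.03, 0, 0, 0], [0, 0, 0, 0, 0, 0], [0, 0, 0, 0, 0, 0], [0, 0, 0, 0, 0, 0]],
  ],
)

```text
clock: 35.0
eef_pos: [0.5397, -0.0672, 0.2148]
orientation: [3.14, -0.0, -3.141]
contact_force: [0.0, 0.4, -0.9]
width: 0.0
finger_force: 0.0
```

Run:
```python
from h import *
np.set_printoptions(precision=4,suppress=True)
o=observe(); c=calibration("wrist"); im=snapshot("wrist"); ct=calibration("top"); t=snapshot("top"); t0=cv2.imread("pics/top0.png")[:,:,::-1]
print(o["eef_pos"],o["contact_force"])
for v in (120,150,170,190):
    h=cv2.cvtColor(im[v:v+1],cv2.COLOR_RGB2HSV)[0]; k=np.where(h[:,1]<50)[0]; r=np.split(k,np.where(np.diff(k)>3)[0]+1); print(v,[(int(a[0]),int(a[-1]),np.round(onz(c,(a.mean(),v),.066)[:2],3)) for a in r if len(a)>5])
# unchanged things: difference of mallet / can / yellow / block regions against the first picture
for n,(a,b,x,y) in dict(mallet=(140,250,112,180),can=(105,155,345,380),yellow=(198,225,375,402),block=(280,330,400,435)).items():
    d=np.abs(t[a:b,x:y].astype(int)-t0[a:b,x:y]).mean(2); print(n,d.mean().round(1),(d>40).mean().round(3))
    d=cv2.phaseCorrelate(t[a:b,x:y].mean(2),t0[a:b,x:y].mean(2)); print(np.round(d[0],2))
```

```text
[ 0.5397 -0.0672  0.2148] [ 0.022   0.4464 -0.8807]
120 [(504, 559, array([0.486, 0.112]))]
150 [(0, 17, array([ 0.507, -0.26 ])), (499, 516, array([0.507, 0.098])), (524, 559, array([0.507, 0.123]))]
170 [(496, 513, array([0.521, 0.098])), (521, 559, array([0.521, 0.124]))]
190 [(492, 509, array([0.536, 0.098])), (517, 559, array([0.536, 0.126]))]
mallet 2.6 0.003
[-0.16 -0.07]
can 1.1 0.0
[-0.01  0.03]
yellow 0.7 0.0
[0.53 0.44]
block 0.7 0.0
[-0.02 -0.  ]
```

```bash
python3 -c "
from plant import *
print(close_job())"
```

```text
the job is handed in; nothing more can be done
None
```

The job is handed in at about 35 s (no verdict came back): both drums stand in separate pockets, the pin is caught, the mallet is back on its mat and the chassis is pushed home; the spray can, sanding block and yellow look-alike were not touched.

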